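# Slide the gas drying stand back into its taped bay

### The job

The top-heavy gas drying stand with its two red-capped bottles has to go back to its place on the bench: push it along, low on its white base housing so that it slides upright and never tips, until its whole base stands inside the yellow tape outline. Only push it: do not lift it, and do not touch the grey metal bottle tray, the bottles or the flow meter above the white housing. Leave the amber bottle and the loose caps where they are.

Things in the scene. Friction and masses are not known exactly. Their poses are not given: they have to be found in the camera images.
- dryer: Loose top-heavy gas drying stand, 0.7 to 0.95 kg. White housing 150 mm along its x, 80 mm along its y, 6 to 115 mm above the bench, on 4 rubber feet set 10 mm in from the faces. Origin: centre of footprint on the bench; z up. Flat broad faces at y = +40 and -40 mm. Bench friction 0.5 to 0.7: pushed on a broad face it slides if pushed within 50 mm of the bench; near the housing top (90 mm) or higher it tips.
- dryer_top: The stand's upper part, fixed to it, same origin and axes, not to be touched: grey metal tray 134 x 64 mm (all of it set back 8 mm from the broad faces), 115 to 165 mm above the bench; two bead-filled glass bottles, 55 mm diameter, at x = +32 and -32 mm, red caps, top at 269 mm; black flow meter on the +x end, x = 67 to 87 mm, 26 mm wide, 123 to 228 mm high.
- dryer_corner0 (a point): White housing's bottom corner, 6 mm above its underside (the rubber feet); in the stand's own frame at x = +75 mm, y = +40 mm.
- dryer_corner1 (a point): White housing's bottom corner, 6 mm above its underside (the rubber feet); in the stand's own frame at x = +75 mm, y = -40 mm.
- dryer_corner2 (a point): White housing's bottom corner, 6 mm above its underside (the rubber feet); in the stand's own frame at x = -75 mm, y = -40 mm.
- dryer_corner3 (a point): White housing's bottom corner, 6 mm above its underside (the rubber feet); in the stand's own frame at x = -75 mm, y = +40 mm.
- bay: Flat yellow tape outline, 19 mm tape, on the black bench; clear inside 180 mm (its x) by 110 mm (its y). Origin: its centre. No obstacle, fixed; its x within 0.2 rad of the robot's x. The stand starts on its +y or -y side, 130 to 165 mm off along y, up to 25 mm off along x, a broad face towards it, turned up to 0.2 rad from it.
- solvent: Closed amber bottle with red cap, 68 mm diameter, 155 mm tall, loose, standing on the other side of the outline from the drying stand. Origin: centre of its underside. To be left alone.
- blue_cap: Large blue ribbed screw cap lying open side up beyond the outline, 50 mm diameter, 25 mm tall, loose. Origin: centre of its underside. To be left alone.
- vial_cap_a: Small dark blue vial cap beyond the outline, 24 mm diameter, 15 mm tall, loose. Origin: centre of its underside. To be left alone.
- vial_cap_b: Small lime green vial cap beyond the outline, 24 mm diameter, 15 mm tall, loose. Origin: centre of its underside. To be left alone.

How it is judged:
By the outcome, as a careful person would: the job done as asked, in the order asked, and still so for the second after the job is handed in, with the robot touching nothing.
It also fails if it takes over 45 s, if anything falls off the work surface, if the arm or the gripper's body presses on something with over 40 N, if the wrist force passes 120 N, or if a joint passes its speed limit or range.

### The arm

A 6-joint arm with a two-finger parallel gripper is mounted at the origin on the work surface. World frame = base frame: x ahead of the robot, y to its left, z up, the work surface at z = 0. Lengths are in m, angles in rad, forces in N, time in s.
With the tool pointing down it reaches from about 0.375 to 0.9 m from the base axis. Payload 3.1 kg.
Tool frame: the origin (TCP) lies between the finger pads; the fingertips stand 22 mm ahead of it and the grasp point (between the pads) lies 3 mm ahead of it; z points along the fingers, y is the line along which they close (so a half turn about z gives the same grasp; the last joint's range is limited). The gripper opens to 87 mm and grips with 3 to 60 N. Pads are 19 mm wide; open, the fingers measure 117 mm over their backs; the gripper's body (75 mm by 190 mm) begins 51 mm behind the grasp point.
Start: joints at [1.052, 0.527, 1.433, -0, 1.181, -0.178], TCP at [0.208, 0.589, 0.245] pointing down, gripper open.
Joint ranges: [-3.08, 3.08], [-0.75, 2.2], [0.22, 2.44], [-1.43, 4.57], [0, 2.65], [-2.85, 2.85]. Speed limits (rad/s): [2.79, 2.79, 3.14, 3.14, 3.14, 3.14].

### API

Orientations are given as a unit quaternion [x, y, z, w].
In Python, from rig import get_obs, camera, get_calibration, hand_in, cut_out gives the robot as it stands.
- The arm moves only by the shell command python3 -m inch 'ROWS' [OPENING] [FORCE]. ROWS is JSON, one flat list of numbers, 6 for each row, row after row: the shift along the tool's x, y, z scaled (see below), then the turn, a rotation vector about the tool's x, y, z scaled (see below). A call has 1 to 20 rows; each row is the pose to reach, as a shift and turn from the pose commanded when the call began, along the tool's axes at that moment; what a row does not reach only later rows make up. The controller multiplies each number of a shift by 0.08 m and each number of a turn by 90 degrees. A row lasts 1/12 s, in which the tool goes at most 41.7 mm and 7.16 degrees, less where a joint would pass 70% of its speed; a pose out of reach is approached as far as the arm can. A call with a number of a shift or a turn outside -1 to 1 is refused whole. A call with a gripper value outside its range is refused whole. OPENING is the finger opening in mm, from 0 to 87, set as the call begins (- or left out, the last holds). The fingers move at their own pace and stop on an object; FORCE is the grip in N (left out, the last holds). Time passes only in rows, so rows that repeat a pose let the fingers close. It gives the time, the measured TCP pose, the force, the opening and the grip force at its end, in the units of the state.
- get_obs(): the state, without advancing time (a new reading comes with each control period).
- camera(name): name is "scene" or "top" or "wrist"; returns the picture (480x640x3 uint8, red, green, blue); there is no depth.
- get_calibration(name): a dict with "vertical_fov" (degrees; the focal length in pixels is half the picture's height over the tangent of half this angle, whatever the lens; pixels are square), "cx", "cy" (the principal point, pixels), "T" (4x4, takes a point from camera to world coordinates). Camera axes: x right, y down, z forward; pixel columns grow to the right and rows downward; lengths in m; the calibration is good to about 2 mm. The wrist camera is an equidistant fisheye: a pixel r from the principal point sees the ray r / f radians off the axis. A picture is of the moment at which its call begins: read the wrist's pose just before it. get_calibration takes no time and is no camera call; for the wrist camera it gives the pose at the moment of the call.
- hand_in(): hands the job in; it is judged then, once.
Trained networks look in the newest picture that a camera, given by its name, has taken for a name from the list of things; names that differ only in an ending like _2 or _b are one class to them, and where a whole thing is asked for, a point or a joint stands for the part that bears it (a point fixed in the world has none). Each returns a list of dicts, best first, with "conf" (0 to 1); they miss things now and then, are a little off and sometimes report something else, mostly with a low value. They report only what shows in the picture. A call takes as long as a camera call.
- cut_out(camera, thing): "region" (480x640 bool, what is visible of it) and "bbox" ([left, top, right, bottom] in pixels, round what is visible of it).
The state is a dict: "time": time; "q": joint angles; "joint_velocities": joint speeds; "joint_torque": joint torques, N m; "position": TCP position; "tool_rot": TCP orientation; "ft_force": force on the tool from outside, world axes, zero at the start; "moment": the same for the moment, N m; "grip_width": finger opening in m; "grip_force": force on a finger pad.
Only numpy, scipy, OpenCV 4.12 (cv2) and the standard library are available. Lean on these libraries where they do the work, as an engineer would, in place of code of your own. Each camera call takes 0.05 s, during which the arm holds its last target. There are 200 camera calls.

## Working session

There is one attempt and no reset: what is moved stays moved. The work goes in short steps, Python scripts to look and compute and a shell command to move; the robot and the scene stay as the last step left them, time stands still between calls to the robot, and variables do not carry over. Pictures are saved under pics/ and viewed, at most 10 in all, crops included, and the job is handed in when it is done.

```bash
mkdir -p pics; ls; python3 - <<'E'
from rig import *
import cv2,numpy as np
o=get_obs();print(o['position'],o['tool_rot'],o['time'])
for n in('scene','top'):
    im=camera(n);cv2.imwrite(f'pics/{n}0.png',im[:,:,::-1])
    c=get_calibration(n);print(n,c)
    for t in('dryer','bay','solvent','dryer_corner0','dryer_corner1','dryer_corner2','dryer_corner3'):
        r=cut_out(n,t);print(t,[(round(d['conf'],2),d['bbox']) for d in r[:2]])
E
```

```text
pics
[0.20792931 0.58865842 0.24356669] [ 1.69068598e-01  9.85603681e-01 -1.02738999e-03 -3.71350905e-04] 0.0
scene {'vertical_fov': 53.60100180088524, 'cx': 322.8974224661571, 'cy': 241.3707558043185, 'T': array([[ 0.42681339,  0.62217025, -0.65630367,  1.02303492],
       [ 0.90416135, -0.30799542,  0.29602545, -0.1704134 ],
       [-0.01796029, -0.71975204, -0.69399887,  0.50985823],
       [ 0.        ,  0.        ,  0.        ,  1.        ]])}
dryer [(0.57, [286.6, 49.3, 392.9, 256.3])]
bay [(0.87, [197.2, 212.5, 350.2, 344.8])]
solvent [(0.73, [121.2, 206.8, 191.4, 319.3])]
dryer_corner0 [(0.9, [287.4, 50.9, 391.7, 257.9])]
dryer_corner1 [(0.9, [287.4, 50.9, 391.7, 257.9])]
dryer_corner2 [(0.9, [287.4, 50.9, 391.7, 257.9])]
dryer_corner3 [(0.9, [287.4, 50.9, 391.7, 257.9])]
top {'vertical_fov': 55.09778215169226, 'cx': 316.4507902906946, 'cy': 240.8648833406153, 'T': array([[-0.00817605, -0.99031122,  0.13862483,  0.4830694 ],
       [-0.99984452,  0.00593016, -0.01660653,  0.03248831],
       [ 0.01562356, -0.13873905, -0.99020573,  0.73756955],
       [ 0.        ,  0.        ,  0.        ,  1.        ]])}
dryer [(0.86, [231.0, 193.6, 310.8, 341.5])]
bay [(0.61, [308.8, 187.0, 411.0, 335.2]), (0.57, [230.8, 196.5, 310.1, 341.4])]
solvent [(0.87, [429.3, 231.2, 497.7, 280.7])]
dryer_corner0 [(0.68, [232.7, 195.9, 309.1, 341.8])]
dryer_corner1 [(0.68, [232.7, 195.9, 309.1, 341.8])]
dryer_corner2 [(0.68, [232.7, 195.9, 309.1, 341.8])]
dryer_corner3 [(0.68, [232.7, 195.9, 309.1, 341.8])]
```

View pics/scene0.png

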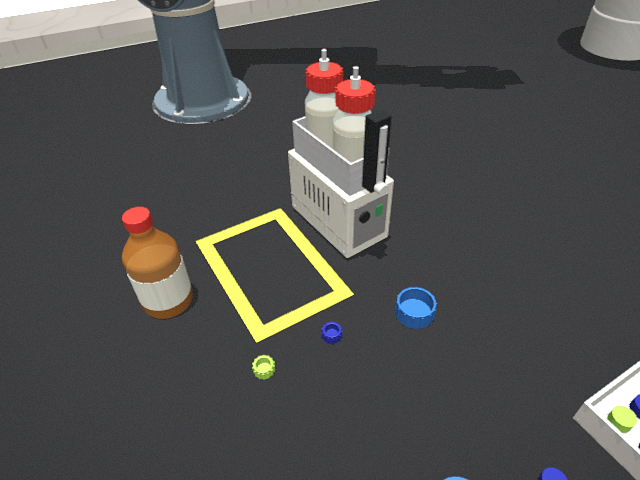

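View pics/top0.png

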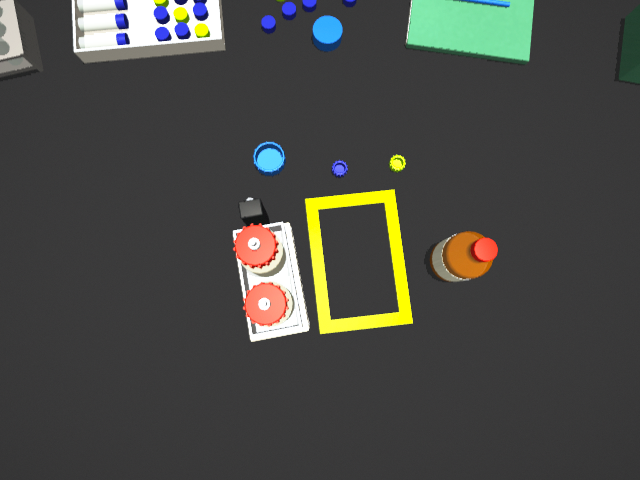

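The scene view shows the stand on the +y side of the outline, with corner1 near (349,254) and corner2 near (294,208). The top view shows the housing at about (234–308, 223–340), with the flow meter (+x) away from the robot, and the outline at (306–412, 190–333). I'll fit both with models.

```bash
cat > fit.py <<'E'
from rig import *
import cv2,numpy as np
from scipy.optimize import minimize
S=4
def proj(n,P):
    c=get_calibration(n);T=np.linalg.inv(c['T']);p=P@T[:3,:3].T+T[:3,3]
    f=240/np.tan(np.radians(c['vertical_fov']/2))
    return np.c_[c['cx'],c['cy']]+f*p[:,:2]/p[:,2:]
def box(x0,x1,y0,y1,z0,z1):return np.array([[x,y,z] for x in(x0,x1) for y in(y0,y1) for z in(z0,z1)])
def cyl(x,r,z0,z1):
    a=np.linspace(0,2*np.pi,24);return np.array([[x+r*np.cos(t),r*np.sin(t),z] for t in a for z in(z0,z1)])
DR=[box(-.075,.075,-.04,.04,.006,.115),box(-.067,.067,-.032,.032,.115,.165),cyl(.032,.0275,.12,.22),cyl(-.032,.0275,.12,.22),
 cyl(.032,.02,.235,.258),cyl(-.032,.02,.235,.258),box(.067,.087,-.013,.013,.123,.228)]
def W(p,P):
    c,s=np.cos(p[2]),np.sin(p[2]);return np.c_[P[:,0]*c-P[:,1]*s+p[0],P[:,0]*s+P[:,1]*c+p[1],P[:,2]]
def fill(m,pts,v=1):
    cv2.fillConvexPoly(m,np.round(cv2.convexHull(pts.astype(np.float32))*16).astype(np.int32),v,shift=4)
def rd(n,p):
    m=np.zeros((480,640),np.uint8)
    for P in DR: fill(m,proj(n,W(p,P)))
    return m
def rb(n,p):
    m=np.zeros((480,640),np.uint8)
    fill(m,proj(n,W(p,box(-.109,.109,-.074,.074,0,0))));fill(m,proj(n,W(p,box(-.09,.09,-.055,.055,0,0))),0);return m
g=lambda m:cv2.GaussianBlur(m.astype(np.float32),(0,0),1.5)
def fit(r,masks,p0):
    M={n:g(m) for n,m in masks.items()}
    cost=lambda p:sum(((g(r(n,p))-M[n])**2).sum() for n in M)
    best=None
    for _ in range(2):
        s=minimize(cost,p0,method='Nelder-Mead',options=dict(initial_simplex=np.array(p0)+np.vstack([np.zeros(3),np.diag([.02,.02,.1])]),xatol=1e-4,fatol=.1));p0=s.x
    return s.x,s.fun
def yellow(n):
    im=camera(n).astype(int);m=((im[:,:,0]>150)&(im[:,:,1]>140)&(im[:,:,2]<90)).astype(np.uint8)
    return m,im
def bay(n):
    m,im=yellow(n);k,l,st,_=cv2.connectedComponentsWithStats(m);return l==1+np.argmax(st[1:,4])
def stand(n):
    camera(n);r=cut_out(n,'dryer');print(n,r[0]['conf'],r[0]['bbox']);return r[0]['region']
E
cat > run.py <<'E'
from fit import *
b={n:bay(n) for n in('top','scene')}
for k in(['top'],['scene'],['top','scene']): pb,f=fit(rb,{n:b[n] for n in k},[.45,-.01,0]);print('bay',k,pb.round(4),f)
d={n:stand(n) for n in('top','scene')}
for k in(['top'],['scene'],['top','scene']): pd,f=fit(rd,{n:d[n] for n in k},[.43,.1,0.1]);print('dry',k,pd.round(4),f)
c,s=np.cos(pb[2]),np.sin(pb[2]);e=pd[:2]-pb[:2];print('stand in bay',c*e[0]+s*e[1],-s*e[0]+c*e[1],pd[2]-pb[2])
E
python3 run.py
```

```text
bay ['top'] [ 0.5556 -0.046   0.1033] 49.18608856201172
bay ['scene'] [-0.6967  0.6567  1.5667] 40.12578582763672
bay ['top', 'scene'] [-0.5303  0.8043 -0.0323] 4438.13037109375
top 0.89 [232.1, 197.7, 309.1, 340.2]
scene 0.68 [287.1, 49.0, 391.5, 256.1]
dry ['top'] [0.5176 0.0846 0.1806] 56.939231872558594
dry ['scene'] [0.5151 0.0856 0.1555] 471.14215087890625Traceback (most recent call last):
  File "run.py", line 5, in <module>
    for k in(['top'],['scene'],['top','scene']): pd,f=fit(rd,{n:d[n] for n in k},[.43,.1,0.1]);print('dry',k,pd.round(4),f)
                                                      ~~~^^^^^^^^^^^^^^^^^^^^^^^^^^^^^^^^^^^^^
  File "fit.py", line 31, in fit
    s=minimize(cost,p0,method='Nelder-Mead',options=dict(initial_simplex=np.array(p0)+np.vstack([np.zeros(3),np.diag([.02,.02,.1])]),xatol=1e-4,fatol=.1));p0=s.x
    res = _minimize_neldermead(fun, x0, args, callback, bounds=bounds,
                               **options)
    fxe = func(xe)
    fx = function(np.copy(x), *(wrapper_args + args))
  File "fit.py", line 28, in <lambda>
    cost=lambda p:sum(((g(r(n,p))-M[n])**2).sum() for n in M)
                  ~~~^^^^^^^^^^^^^^^^^^^^^^^^^^^^^^^^^^^^^^^^
  File "fit.py", line 28, in <genexpr>
    cost=lambda p:sum(((g(r(n,p))-M[n])**2).sum() for n in M)
                          ~^^^^^
  File "fit.py", line 20, in rd
    for P in DR: fill(m,proj(n,W(p,P)))
                        ~~~~^^^^^^^^^^
  File "fit.py", line 6, in proj
    c=get_calibration(n);T=np.linalg.inv(c['T']);p=P@T[:3,:3].T+T[:3,3]
ValueError: time passes only in moves, steps and waits
```

```bash
sed -i "s/^S=4/from functools import lru_cache\ngc=lru_cache(None)(get_calibration)/; s/c=get_calibration(n);T/c=gc(n);T/" fit.py
sed -i "s/\[.45,-.01,0\]/[.555,-.046,.1]/; s/\[.43,.1,0.1\]/[.517,.085,.17]/" run.py
echo "print(get_obs()['time'])">>run.py; python3 run.py
```

```text
bay ['top'] [ 0.5558 -0.0461  0.1035] 49.619102478027344
bay ['scene'] [-0.5917  0.6207  1.0333] 41.78905487060547
bay ['top', 'scene'] [ 0.5552 -0.0457  0.1083] 3783.683837890625
top 0.91 [232.4, 195.0, 310.7, 340.6]
scene 0.58 [289.0, 50.0, 393.4, 257.0]
dry ['top'] [0.5178 0.0849 0.1768] 54.18621063232422
dry ['scene'] [0.5133 0.0861 0.1523] 460.22308349609375
dry ['top', 'scene'] [0.517  0.0848 0.1666] 583.3419799804688
stand in bay -0.02383469175915336 0.1338634282575096 0.05823302414006562
1.4
```

```bash
cat > go.py <<'E'
# go.py sx sy psi tilt(deg) clearance height: tool shift/turn in move units to bring the finger front edge there
import sys,numpy as np
from rig import get_obs
from scipy.spatial.transform import Rotation as Rn
sx,sy,psi,th,cl,h=map(float,sys.argv[1:]);th=np.radians(th)
n=np.array([np.sin(psi),-np.cos(psi),0]);y=np.array([np.cos(psi),np.sin(psi),0])
z=n*np.sin(th)-np.array([0,0,1])*np.cos(th);x=np.cross(y,z);R=np.c_[x,y,z]
P=np.array([sx,sy,h])-n*(.04+cl);tcp=P-.022*z+.0095*x
o=get_obs();R0=Rn.from_quat(o['tool_rot']).as_matrix()
print('tcp',tcp.round(4),'now',o['position'].round(4),'t',o['time'],'F',o['ft_force'].round(1),'q',o['q'].round(2))
print('shift',((R0.T@(tcp-o['position']))/.08).round(3),'turn',(Rn.from_matrix(R0.T@R).as_rotvec()/(np.pi/2)).round(3))
E
python3 go.py .5175 .085 .172 40 .09 .16
```

```text
tcp [0.4916 0.2342 0.1707] now [0.2083 0.5892 0.2446] t 1.4 F [0.1 0.3 0.4] q [ 1.05  0.53  1.43  0.    1.18 -0.18]
shift [-4.818 -3.004  0.923] turn [ 0.235 -0.401  0.646]
```

```bash
python3 -m inch '[-0.96,-0.6,0.1,0.235,-0.4,0.645,-0.96,-0.6,0.1,0.235,-0.4,0.645,-0.96,-0.6,0.1,0.235,-0.4,0.645,-0.96,-0.6,0.1,0.235,-0.4,0.645,-0.96,-0.6,0.1,0.235,-0.4,0.645,-0.96,-0.6,0.1,0.235,-0.4,0.645,-0.96,-0.6,0.1,0.235,-0.4,0.645,-0.96,-0.6,0.1,0.235,-0.4,0.645,-0.96,-0.6,0.1,0.235,-0.4,0.645,-0.96,-0.6,0.1,0.235,-0.4,0.645,-0.96,-0.6,0.1,0.235,-0.4,0.645,-0.96,-0.6,0.1,0.235,-0.4,0.645]' 87
python3 go.py .5175 .085 .172 40 .09 .16
```

```text
time: 2.4
position: [0.2647, 0.5186, 0.2354]
tool_rot: [0.604, 0.721, -0.22, 0.26]
ft_force: [-0.2, 0.1, -0.4]
grip_width: 0.0872
grip_force: 0.0
tcp [0.4916 0.2342 0.1707] now [0.2647 0.5186 0.2354] t 2.4 F [-0.2  0.1 -0.4] q [ 1.1   0.76  1.19 -0.4   1.77  0.96]
shift [-2.553  2.176  3.176] turn [-0.001 -0.001  0.003]
```

```bash
python3 -m inch '[-0.64,0.545,0.79,0,0,0,-0.64,0.545,0.79,0,0,0,-0.64,0.545,0.79,0,0,0,-0.64,0.545,0.79,0,0,0]' >/dev/null
python3 -m inch '[-0.64,0.545,0.79,0,0,0,-0.64,0.545,0.79,0,0,0,-0.64,0.545,0.79,0,0,0,-0.64,0.545,0.79,0,0,0]' >/dev/null
python3 -m inch '[-0.64,0.545,0.79,0,0,0,-0.64,0.545,0.79,0,0,0,-0.64,0.545,0.79,0,0,0,-0.64,0.545,0.79,0,0,0]'
python3 go.py .5175 .085 .172 40 .06 .03
```

```text
time: 3.4
position: [0.435, 0.3047, 0.1896]
tool_rot: [0.606, 0.719, -0.22, 0.26]
ft_force: [-0.4, 0.6, 0.9]
grip_width: 0.0867
grip_force: 0.0
tcp [0.4967 0.2046 0.0407] now [0.435  0.3047 0.1896] t 3.4 F [-0.4  0.6  0.9] q [ 0.7   0.68  1.52 -0.6   1.38  0.78]
shift [0.144 0.551 2.301] turn [-0.001 -0.002 -0.   ]
```

Approach along the tool axis to the pre-contact position (60 mm off, 30 mm high).

```bash
python3 -m inch '[0.05,0.18,0.77,0,0,0,0.05,0.18,0.77,0,0,0,0.05,0.18,0.77,0,0,0]' >/dev/null
python3 -m inch '[0.05,0.18,0.77,0,0,0,0.05,0.18,0.77,0,0,0,0.05,0.18,0.77,0,0,0]' >/dev/null
python3 -m inch '[0.05,0.18,0.73,0,0,0,0.05,0.18,0.73,0,0,0,0.05,0.18,0.73,0,0,0,0.05,0.18,0.73,0,0,0]'
python3 go.py .5175 .085 .172 40 .005 .03
python3 - <<'E'
from rig import *
import cv2
cv2.imwrite('pics/s1.png',camera('scene')[:,:,::-1])
E
```

```text
time: 4.23
position: [0.4953, 0.2085, 0.0433]
tool_rot: [0.605, 0.72, -0.22, 0.261]
ft_force: [-0.1, -0.1, -0.1]
grip_width: 0.0873
grip_force: 0.0
tcp [0.5061 0.1504 0.0407] now [0.4953 0.2085 0.0433] t 4.2333 F [-0.1 -0.1 -0.1] q [ 0.51  0.89  1.62 -0.77  1.05  0.88]
shift [-0.545  0.009  0.498] turn [ 0.    -0.001  0.001]
```

View pics/s1.png

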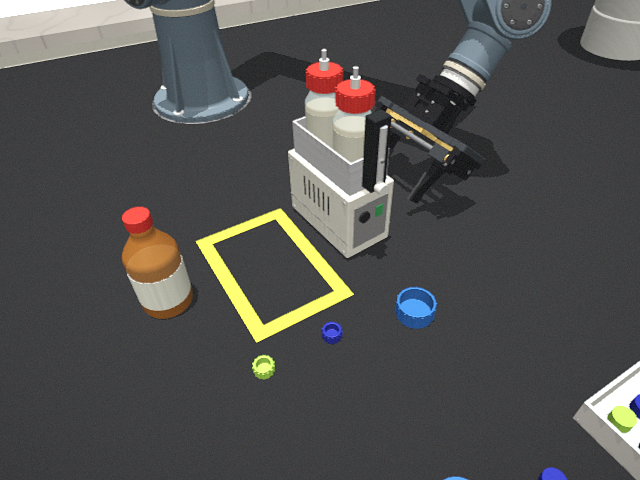

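The gripper is behind the stand, low and tilted clear, with its fingers near (415,195). Closing in slowly.

```bash
python3 -m inch '[-0.11,0,0.1,0,0,0,-0.22,0,0.2,0,0,0,-0.33,0,0.3,0,0,0,-0.44,0,0.4,0,0,0,-0.5,0.01,0.455,0,0,0,-0.545,0.01,0.498,0,0,0,-0.545,0.01,0.498,0,0,0]'
python3 go.py .5288 .0465 .15 40 -.0 .03
```

```text
time: 4.87
position: [0.5065, 0.1475, 0.0398]
tool_rot: [0.605, 0.719, -0.22, 0.26]
ft_force: [-0.6, -0.7, 0.5]
grip_width: 0.0874
grip_force: 0.1
tcp [0.5196 0.1072 0.0407] now [0.5065 0.1475 0.0398] t 4.8667 F [-0.6 -0.7  0.5] q [ 0.41  0.88  1.7  -0.86  0.97  0.88]
shift [-0.409  0.076  0.326] turn [ 0.008 -0.001  0.011]
```

```bash
python3 -m inch '[-0.05,0.01,0.04,0.001,0,0.001,-0.1,0.02,0.08,0.002,0,0.003,-0.15,0.028,0.12,0.003,0,0.004,-0.2,0.037,0.16,0.004,0,0.005,-0.25,0.046,0.2,0.005,0,0.007,-0.3,0.056,0.24,0.006,0,0.008,-0.35,0.065,0.28,0.007,0,0.01,-0.41,0.076,0.326,0.008,-0.001,0.011,-0.41,0.076,0.326,0.008,-0.001,0.011]'
cat > run2.py <<'E'
import sys
from fit import *
pb=np.array([.5558,-.0461,.1035]);p0=[float(a) for a in sys.argv[1:4]]
d={n:stand(n) for n in('top','scene')}
for k in(['top'],['scene'],['top','scene']):
    pd,f=fit(rd,{n:d[n] for n in k},p0)
    c,s=np.cos(pb[2]),np.sin(pb[2]);e=pd[:2]-pb[:2];print(k,pd.round(4),round(f),'in bay',np.round([c*e[0]+s*e[1],-s*e[0]+c*e[1],pd[2]-pb[2]],4))
E
python3 run2.py .5288 .0465 .15
```

```text
time: 5.62
position: [0.5198, 0.1071, 0.041]
tool_rot: [0.612, 0.712, -0.224, 0.26]
ft_force: [-0.6, 1.9, 0.1]
grip_width: 0.0869
grip_force: 1.0
top 0.76 [260.4, 187.7, 340.3, 330.8]
scene 0.97 [264.0, 58.4, 372.8, 270.8]
['top'] [0.5291 0.0434 0.144 ] 50 in bay [-0.0173  0.0918  0.0405]
['scene'] [0.5262 0.0458 0.1291] 385 in bay [-0.02    0.0944  0.0256]
['top', 'scene'] [0.5289 0.0444 0.1295] 512 in bay [-0.0174  0.0928  0.026 ]
```

```bash
python3 go.py .5430 -.002 .12 40 .002 .03
```

```text
tcp [0.5354 0.061  0.0407] now [0.5195 0.1079 0.041 ] t 5.8167 F [-0.5  0.6  0.8] q [ 0.33  0.87  1.71 -0.9   0.94  0.88]
shift [-0.465  0.108  0.395] turn [0.013 0.001 0.015]
```

```bash
python3 -m inch '[-0.05,0.011,0.04,0.001,0,0.002,-0.1,0.022,0.08,0.003,0,0.003,-0.15,0.034,0.125,0.004,0,0.005,-0.2,0.046,0.17,0.006,0,0.006,-0.25,0.058,0.21,0.007,0,0.008,-0.3,0.07,0.255,0.009,0,0.01,-0.35,0.082,0.3,0.01,0,0.011,-0.41,0.095,0.35,0.012,0,0.013,-0.465,0.108,0.395,0.013,0,0.015,-0.465,0.108,0.395,0.013,0,0.015]'
python3 run2.py .543 -.002 .12;python3 go.py .5540 -.034 .105 40 .002 .03
```

```text
time: 6.65
position: [0.5357, 0.0607, 0.0408]
tool_rot: [0.624, 0.703, -0.227, 0.256]
ft_force: [-0.7, 3.1, -0.5]
grip_width: 0.0868
grip_force: 1.2
top 0.83 [298.9, 176.4, 370.1, 322.3]
scene 0.74 [239.0, 73.3, 342.6, 289.5]
['top'] [ 0.5429 -0.0008  0.1191] 73 in bay [-0.0082  0.0464  0.0156]
['scene'] [ 0.5404 -0.0011  0.1018] 501 in bay [-0.0106  0.0464 -0.0017]
['top', 'scene'] [ 0.5415 -0.0013  0.1103] 629 in bay [-0.0096  0.046   0.0068]
tcp [0.5474 0.0291 0.0407] now [0.5354 0.0611 0.0406] t 6.85 F [ 0.2 -0.8 -0.1] q [ 0.24  0.87  1.72 -0.94  0.91  0.86]
shift [-0.319  0.1    0.266] turn [0.006 0.001 0.008]
```

```bash
python3 go.py .5570 -.0462 .1035 40 .001 .03
```

```text
tcp [0.5506 0.0159 0.0407] now [0.5354 0.0611 0.0406] t 6.85 F [ 0.2 -0.8 -0.1] q [ 0.24  0.87  1.72 -0.94  0.91  0.86]
shift [-0.448  0.12   0.375] turn [0.006 0.001 0.008]
```

```bash
python3 -m inch '[-0.05,0.013,0.042,0.001,0,0.001,-0.1,0.027,0.084,0.001,0,0.002,-0.15,0.04,0.126,0.002,0,0.003,-0.2,0.054,0.168,0.003,0,0.004,-0.25,0.067,0.21,0.003,0,0.004,-0.3,0.08,0.25,0.004,0,0.005,-0.35,0.094,0.293,0.005,0,0.006,-0.4,0.107,0.335,0.005,0,0.007,-0.448,0.12,0.375,0.006,0,0.008,-0.448,0.12,0.375,0.006,0,0.008]'
python3 run2.py .557 -.046 .11
python3 - <<'E'
from rig import *
import cv2
cv2.imwrite('pics/s2.png',camera('scene')[:,:,::-1])
cv2.imwrite('pics/t2.png',camera('top')[:,:,::-1])
E
```

```text
time: 7.68
position: [0.5503, 0.016, 0.0406]
tool_rot: [0.629, 0.698, -0.229, 0.254]
ft_force: [-0.2, 2.4, 1.5]
grip_width: 0.0869
grip_force: 1.2
top 0.73 [332.6, 161.2, 346.5, 175.8]
scene 0.92 [212.6, 84.3, 315.3, 306.5]
['top'] [ 0.5623 -0.0019 -0.0081] 6921 in bay [ 0.011   0.0433 -0.1116]
['scene'] [ 0.5528 -0.0459  0.0864] 515 in bay [-0.003   0.0005 -0.0171]
['top', 'scene'] [ 0.5527 -0.0453  0.0849] 8839 in bay [-0.003   0.0012 -0.0186]
```

View pics/s2.png

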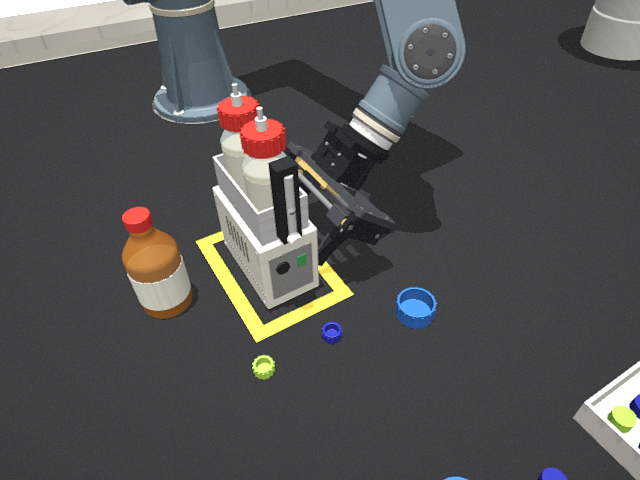

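View pics/t2.png

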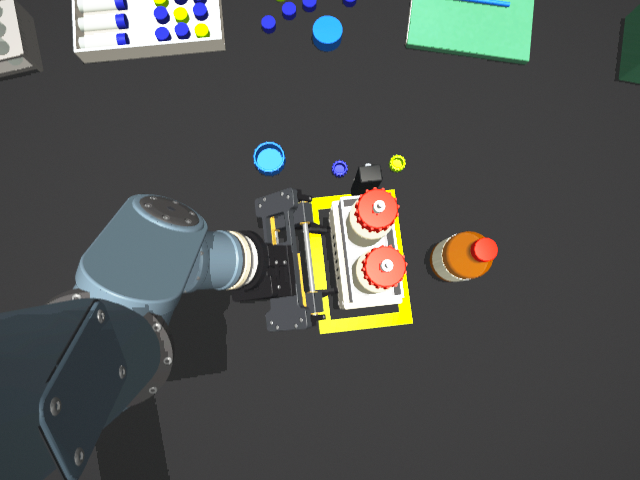

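Both views show the stand upright inside the outline, with dark margin visible at its front and near sides; the last top-view detection (332–346, 161–175) was wrong, so I disregard it. Backing off straight, then rechecking.

```bash
python3 -m inch '[0.06,0,-0.05,0,0,0,0.2,0,-0.18,0,0,0,0.4,0,-0.36,0,0,0,0.6,0,-0.55,0,0,0,0.8,0,-0.72,0,0,0,0.8,0,-0.72,0,0,0]'
python3 -m inch '[0,0,-1,0,0,0,0,0,-1,0,0,0,0,0,-1,0,0,0,0,0,-1,0,0,0]'>/dev/null
python3 -m inch '[0.3,0,-1,0,0,0,0.3,0,-1,0,0,0,0.3,0,-1,0,0,0,0.3,0,-1,0,0,0]'
python3 run2.py .555 -.046 .1
python3 - <<'E'
from rig import *
import cv2
cv2.imwrite('pics/t3.png',cv2.resize(camera('top')[140:350,270:450,::-1],None,fx=2.8,fy=2.8,interpolation=3))
cv2.imwrite('pics/s3.png',cv2.resize(camera('scene')[180:360,170:380,::-1],None,fx=3,fy=3,interpolation=3))
E
```

```text
time: 8.48
position: [0.542, 0.1056, 0.0433]
tool_rot: [0.628, 0.7, -0.227, 0.255]
ft_force: [-0.9, -0.2, -0.0]
grip_width: 0.0871
grip_force: 0.0
time: 9.15
position: [0.5292, 0.2229, 0.1507]
tool_rot: [0.629, 0.699, -0.228, 0.255]
ft_force: [-0.8, -1.7, -0.9]
grip_width: 0.0864
grip_force: 0.0
top 0.77 [328.8, 163.2, 407.0, 308.8]
scene 0.57 [211.7, 83.1, 318.2, 304.9]
['top'] [ 0.556  -0.0456  0.1008] 86 in bay [ 0.0002  0.0005 -0.0027]
['scene'] [ 0.5532 -0.0455  0.0762] 523 in bay [-0.0025  0.0008 -0.0273]
['top', 'scene'] [ 0.5559 -0.046   0.0919] 662 in bay [ 0.0001  0.0001 -0.0116]
```

View pics/t3.png

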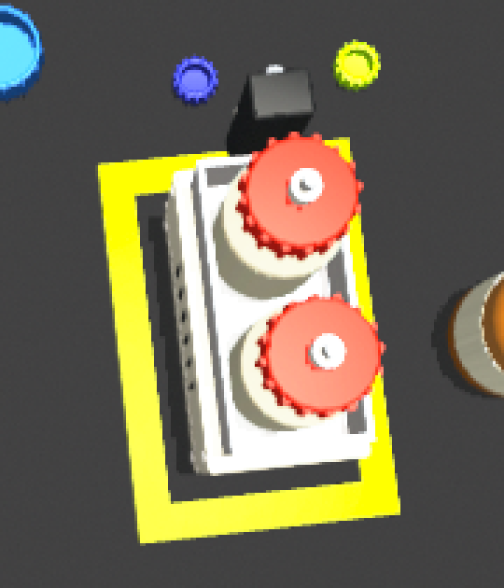

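View pics/s3.png

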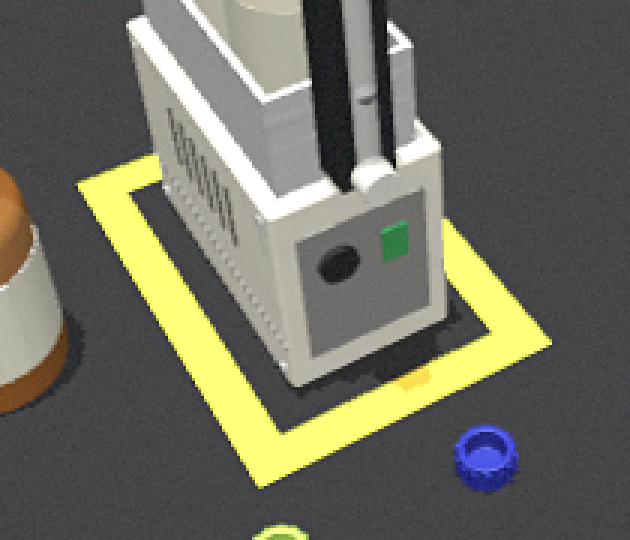

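The base is centred to within about 1 mm, against a 15 mm margin. Dark bench shows between it and the tape on every visible side, and the arm is clear. Handing in.

```bash
python3 -c "
from rig import *
print(hand_in())"
```

```text
the job is handed in; nothing more can be done
None
```

The drying stand was pushed upright into the yellow outline, centred to about 1 mm in the final fit. The bottle and caps were left alone, the arm was clear, and I handed the job in at about 10 s with no verdict shown.

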